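Put the shut ratchet clamps away by length

TASK

Of the five steel ratchet clamps on the upholsterer's bench, pick out the three whose jaws are ratcheted shut and lay each one flat in the wooden tray made for its length: the longest in the longest tray, the middle one in the middle tray, the shortest in the shortest tray. Each must lie right down on its tray's floor, inside the walls. Leave the two clamps with open jaws where they lie.

Things in the scene. Friction and masses are not known exactly. Their poses are not given: they have to be found in the camera images.
- shut_long_mid (a point): Longest of three shut, rigid steel ratchet clamps, lying flat: 155 mm long, 30 wide, about 220 g; black jaw tips touch, black handle ends together. Point: centre of its pivot block, half-way up and half-way along. Grip the block across y: 28 mm along x, 30 across y, 24 high; arms 18 to 20 high, no wider than the block for 30 mm either way. x to the jaws, z up.
- shut_middle_mid (a point): Middle-length of three shut, rigid steel ratchet clamps, lying flat: 120 mm long, 30 wide, about 160 g; black jaw tips touch, black handle ends together. Point: centre of its pivot block, half-way up and half-way along. Grip the block across y: 28 mm along x, 30 across y, 24 high; arms 18 to 20 high, no wider than the block for 30 mm either way. x to the jaws, z up.
- shut_short_mid (a point): Shortest of three shut, rigid steel ratchet clamps, lying flat: 85 mm long, 30 wide, about 110 g; black jaw tips touch, black handle ends together. Point: centre of its pivot block, half-way up and half-way along. Grip the block across y: 28 mm along x, 30 across y, 24 high; arms 18 to 20 high, no wider than the block for 30 mm either way. x to the jaws, z up.
- open_large_mid (a point): Larger of two open steel ratchet clamps: lying flat as an X, 135 mm long, about 67 wide, jaws well apart; stays where it lies. Point: centre of its pivot block (28 x 30 x 24 mm), half-way up. x to the jaws, z up.
- open_small_mid (a point): Smaller of two open steel ratchet clamps: lying flat as an X, 100 mm long, about 54 wide, jaws well apart; stays where it lies. Point: centre of its pivot block (28 x 30 x 24 mm), half-way up. x to the jaws, z up.
- tray_long: Longest of three narrow wooden trays, fixed to the bench: inside 179 mm (x) by 46 (y), outside 191 by 58, floor 4 thick, wall tops 14 above the bench. Each long side has a 60 mm finger gap in its middle, down to the floor. Origin: centre of the underside, on the bench; z up. A clamp lying in it (either way round) has its centre 16 mm above the origin.
- tray_middle: Middle-length of three narrow wooden trays, fixed to the bench: inside 144 mm (x) by 46 (y), outside 156 by 58, floor 4 thick, wall tops 14 above the bench. Each long side has a 60 mm finger gap in its middle, down to the floor. Origin: centre of the underside, on the bench; z up. A clamp lying in it (either way round) has its centre 16 mm above the origin.
- tray_short: Shortest of three narrow wooden trays, fixed to the bench: inside 109 mm (x) by 46 (y), outside 121 by 58, floor 4 thick, wall tops 14 above the bench. Each long side has a 60 mm finger gap in its middle, down to the floor. Origin: centre of the underside, on the bench; z up. A clamp lying in it (either way round) has its centre 16 mm above the origin.
Mind the look-alikes: they are no part of the job. Leave any red look-alike of the tray_short alone.

How it is judged:
At the end, for the whole second after the job is handed in: Each shut clamp rests flat on the floor of the tray of its length: centre within 16 mm along and 13 mm across of the tray's centre, at most 5 mm high, turned under 0.3 rad from the tray (either way round), tilted under 0.12 rad. Both open clamps within 20 mm of their start (x of shut_long_mid in the frame of tray_long between -0.016 and 0.016 m and y of shut_long_mid in the frame of tray_long between -0.013 and 0.013 m and z of shut_long_mid in the frame of tray_long below 0.021 m and angle between the x axis of shut_long_mid and the x axis of tray_long, either way round below 0.3 rad and angle between the z axis of shut_long_mid and the z axis of tray_long, either way round below 0.12 rad and linear speed of each of shut_long, shut_middle, shut_short below 0.02 m/s and x of shut_middle_mid in the frame of tray_middle between -0.016 and 0.016 m and y of shut_middle_mid in the frame of tray_middle between -0.013 and 0.013 m and z of shut_middle_mid in the frame of tray_middle below 0.021 m and angle between the x axis of shut_middle_mid and the x axis of tray_middle, either way round below 0.3 rad and angle between the z axis of shut_middle_mid and the z axis of tray_middle, either way round below 0.12 rad and x of shut_short_mid in the frame of tray_short between -0.016 and 0.016 m and y of shut_short_mid in the frame of tray_short between -0.013 and 0.013 m and z of shut_short_mid in the frame of tray_short below 0.021 m and angle between the x axis of shut_short_mid and the x axis of tray_short, either way round below 0.3 rad and angle between the z axis of shut_short_mid and the z axis of tray_short, either way round below 0.12 rad and distance of each of open_large_mid, open_small_mid from where it was at the start of the episode below 0.02 m); the robot touches nothing.
It fails at once if the large open clamp is moved more than 20 mm (distance of open_large_mid from where it was at the start of the episode above 0.02 m).
It fails at once if the small open clamp is moved more than 20 mm (distance of open_small_mid from where it was at the start of the episode above 0.02 m).
It also fails if it takes over 80 s, if anything falls off the work surface, if the arm or the gripper's body presses on something with over 40 N, if the wrist force passes 120 N, or if a joint passes its speed limit or range.

ROBOT

A 6-joint arm with a two-finger parallel gripper is mounted at the origin on the work surface. World frame = base frame: x ahead of the robot, y to its left, z up, the work surface at z = 0. Lengths are in m, angles in rad, forces in N, time in s.
With the tool pointing down it reaches from about 0.25 to 0.775 m from the base axis. Payload 8.9 kg.
Tool frame: the origin (TCP) lies between the finger pads; the fingertips stand 8 mm ahead of it and the grasp point (between the pads) lies 11 mm behind it (r.finger_overhang is the distance from the TCP to the fingertips, in m); z points along the fingers, y is the direction in which the jaws open and shut (so a half turn about z gives the same grasp; the last joint's range is limited). The gripper opens to 85 mm and grips with 20 to 120 N. Pads are 22 mm wide; open, the fingers measure 114 mm over their backs; the gripper's body (76 mm by 85 mm) begins 54 mm behind the grasp point. The pads swing forward as they close: fully open they stand 13 mm farther back than shut.
Start: joints at [-1.461, 0.291, -0.153, 1.127, 0, 1.431], TCP at [0.129, -0.509, 0.239] pointing down, gripper open.
Joint ranges: [-2.52, 2.52], [-0.91, 1.74], [-1.3, 1.37], [-1.96, 2.02], [-1.52, 1.47], [-3.14, 3.14]. Speed limits (rad/s): [2.22, 2.22, 2.79, 3.14, 3.14, 3.14].

INTERFACE

Orientations are given as a rotation vector (axis times angle).
In Python, from cell import r gives the robot as it stands. Calls block until the motion is done:
- r.move_ptp(position, orientation): joint-space move of the TCP to a pose.
- r.move_l(position, rotation=None, feed=0.15, stop_force=None): straight line of the TCP; rotation=None keeps the orientation; feed is the mean speed in m/s. With stop_force (N) it stops when the force on the tool has changed by that much, and returns True; else False.
- r.move_j(angles): joint-space move.
- r.set_gripper(opening): finger opening in m; the grip force is fixed at half the most; returns when the fingers have stopped.
- r.wait(seconds).
- r.inverse_kinematics(position, orientation): joint angles nearest the present ones, or None.
- r.snapshot(name): name is "scene" or "top"; returns a dict with "image" (384x512x3 uint8, red, green, blue), "fovy" (degrees; the focal length in pixels is half the picture's height over the tangent of half this angle, whatever the lens; pixels are square), "cx", "cy" (the principal point, pixels), "xyz" and "attitude" of the camera in the world. Camera axes: x right, y down, z forward; pixel columns grow to the right and rows downward; lengths in m; the calibration is good to about 2 mm. A picture is of the moment at which its call begins. There is no depth.
A pose or a line that the arm cannot do raises r.Unreachable and nothing moves.
- r.job_done(): hands the job in, once; it reports no verdict.
Trained networks look in a picture, given as the dict that the camera call returned (one of the last four; its "shot" number tells which), for a name from the list of things; names that differ only in an ending like _2 or _b are one class to them, and where a whole thing is asked for, a point or a joint stands for the part that bears it (a point fixed in the world has none). Each returns a list of dicts, best first, with "p" (0 to 1); they miss things now and then, are a little off and sometimes report something else, mostly with a low value. They report only what shows in the picture. A call takes as long as a camera call. They do not tell look-alikes from the thing itself.
- r.outline_of(picture, thing): "region" (384x512 bool, what is visible of it) and "rect" ([left, top, right, bottom] in pixels, round what is visible of it).
- r.place_of(picture, thing): "at" ([column, row] in pixels: a listed point, or the origin of a listed thing).
Readings, each from a call of its own:
- r.current_t(): time.
- r.current_joint_positions(): joint angles.
- r.current_joint_vel(): joint speeds.
- r.current_effort(): joint torques, N m.
- r.current_ee_pos(): TCP position.
- r.current_tool_rot(): TCP orientation.
- r.current_contact_force(): force on the tool from outside, world axes, zero at the start.
- r.current_moment(): the same for the moment, N m.
- r.current_width(): finger opening in m.
Only numpy, scipy, OpenCV 4.12 (cv2) and the standard library are available. Lean on these libraries where they do the work, as an engineer would, in place of code of your own. Each camera call takes 0.05 s, during which the arm holds its last target.

## Working session

There is one attempt and no reset: what is moved stays moved. The work goes in short steps, each a Python script; the robot and the scene stay as the last script left them, time stands still between calls to the robot, and variables do not carry over. Pictures are saved under pics/ and viewed, and the job is handed in when it is done.

```bash
mkdir -p pics; ls; python3 - <<'E'
from cell import r
import cv2,pickle
for n in("scene","top"):
    s=r.snapshot(n); cv2.imwrite(f"pics/{n}0.png",cv2.resize(s["image"][...,::-1],(800,600),interpolation=cv2.INTER_CUBIC))
    print(n,s["fovy"],s["cx"],s["cy"],s["xyz"],s["attitude"])
    if n=="top":
        for t in ["shut_long_mid","shut_middle_mid","shut_short_mid","open_large_mid","open_small_mid","tray_long","tray_middle","tray_short"]:
            print(t,[(d["p"],d["at"]) for d in r.place_of(s,t)][:4],[(d["p"],d["rect"]) for d in r.outline_of(s,t)][:4])
    pickle.dump(s,open(n+"0.pkl","wb"))
print(r.current_tool_rot(),r.current_t())
E
```

```text
pics
scene 54.80853081187671 259.33707841698055 187.11350853877477 [1.06405499 0.8367481  0.59343265] [-0.70941679 -2.42326512  1.31056822]
top 49.24897918433646 252.68984059288272 196.64363306933632 [0.37417373 0.08581232 1.037546  ] [-2.14249568  2.08836796 -0.1760892 ]
shut_long_mid [(0.56, [325.8, 171.9])] [(0.94, [291.7, 163.8, 357.4, 176.2])]
shut_middle_mid [(0.88, [401.6, 216.2]), (0.75, [239.9, 225.5])] [(0.74, [377.3, 206.5, 424.8, 223.9])]
shut_short_mid [(0.67, [333.7, 256.9])] [(0.66, [315.1, 250.3, 350.9, 266.7])]
open_large_mid [(0.97, [327.3, 209.9])] [(0.94, [296.2, 192.5, 353.7, 223.2])]
open_small_mid [(0.97, [400.4, 255.7]), (0.27, [190.5, 205.2])] [(0.79, [379.5, 238.4, 423.7, 269.9])]
tray_long [(0.74, [240.1, 227.2])] [(0.87, [227.8, 190.2, 252.5, 269.2])]
tray_middle [(0.62, [190.4, 203.8])] [(0.66, [179.9, 170.9, 201.3, 239.2])]
tray_short [(0.67, [136.2, 213.3]), (0.57, [116.0, 146.4])] [(0.81, [99.5, 121.9, 125.2, 168.6]), (0.63, [117.7, 187.5, 150.6, 237.0])]
[3.11731197e+00 3.89823404e-01 6.45902947e-07] 0.9
```

View pics/top0.png

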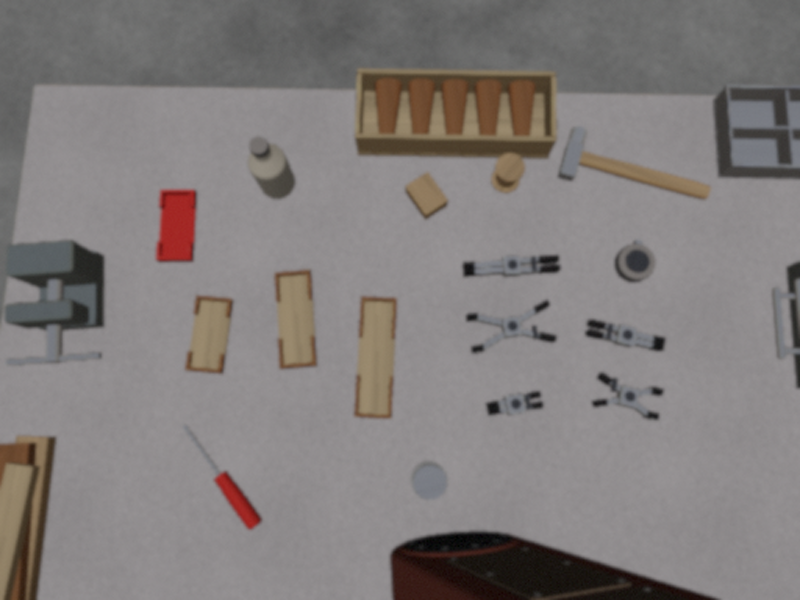

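View pics/scene0.png

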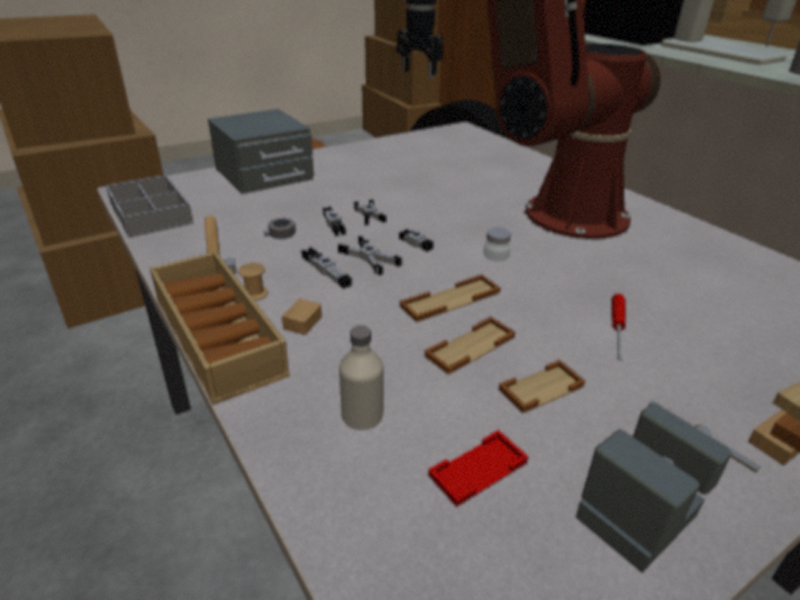

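The top view shows the shut clamps at (in the 800 px picture) long (512,265), middle (627,335) and short (516,403). The open clamps are at (513,325) and (630,396). The wooden trays are long (376,357), middle (296,320) and short (209,334), and the red look-alike is at (177,227). Next I localise them all.

```bash
cat > h.py <<'E'
import numpy as np,cv2
from scipy.spatial.transform import Rotation as Ro
def ray(s,px,z):
    px=np.atleast_2d(px).astype(float); f=s["image"].shape[0]/2/np.tan(np.radians(s["fovy"]/2))
    d=np.c_[(px[:,0]-s["cx"])/f,(px[:,1]-s["cy"])/f,np.ones(len(px))]
    d=Ro.from_rotvec(s["attitude"]).apply(d); o=np.array(s["xyz"])
    return o+d*((z-o[2])/d[:,2])[:,None]
def proj(s,P):
    f=s["image"].shape[0]/2/np.tan(np.radians(s["fovy"]/2))
    c=Ro.from_rotvec(s["attitude"]).inv().apply(np.atleast_2d(P)-s["xyz"])
    return np.c_[f*c[:,0]/c[:,2]+s["cx"],f*c[:,1]/c[:,2]+s["cy"]]
def box(s,region,z):
    v,u=np.nonzero(region); P=ray(s,np.c_[u,v],z)[:,:2].astype(np.float32)*1000
    (c,sz,a)=cv2.minAreaRect(P); 
    if sz[0]<sz[1]: a+=90; sz=sz[::-1]
    m=P-P.mean(0); w,V=np.linalg.eigh(m.T@m); pa=np.degrees(np.arctan2(V[1,1],V[0,1]))
    return np.round(c,1),np.round(sz,1),round((a)%180,1),round(pa%180,1),P.mean(0).round(1)
def down(yaw): return (Ro.from_euler('z',yaw)*Ro.from_euler('x',np.pi)).as_rotvec()
E
python3 - <<'E'
from cell import r
from h import *
for n in("top","scene"):
    s=r.snapshot(n)
    for t,z in [("shut_long_mid",.012),("shut_middle_mid",.012),("shut_short_mid",.012),("open_large_mid",.012),("open_small_mid",.012),("tray_long",.009),("tray_middle",.009),("tray_short",.009)]:
        print(n,t)
        for d in r.place_of(s,t): 
            if d["p"]>.4: print("  at",d["p"],np.round(d["at"]),(ray(s,d["at"],z if 'mid' in t and 'tray' not in t else 0)[0]*1000).round(1)[:2])
        for d in r.outline_of(s,t):
            if d["p"]>.4: print("  box",d["p"],*box(s,d["region"],z))
E
```

```text
top shut_long_mid
  at 0.69 [325. 171.] [636.8 -72.4]
  box 0.89 [638.8 -76.1] [156.1  32. ] 93.8 95.3 [638.7 -79. ]
top shut_middle_mid
  at 0.62 [402. 216.] [ 527.8 -258.9]
  box 0.57 [ 530.9 -255.6] [126.1  37.1] 81.8 78.2 [ 530.5 -253.4]
top shut_short_mid
  at 0.82 [330. 260.] [414.7 -82.2]
  at 0.57 [326. 211.] [533.4 -74.4]
  box 0.63 [419.8 -79.7] [86.2 30.3] 102.7 101.6 [419.8 -80.3]
top open_large_mid
  at 0.79 [327. 211.] [534.9 -75.4]
  box 0.77 [540.8 -74.5] [134.6  66.6] 99.8 98.9 [540.3 -77.2]
top open_small_mid
  at 0.81 [398. 252.] [ 438.2 -246.4]
  at 0.5 [404. 216.] [ 527.2 -263.8]
top tray_long
  at 0.92 [242. 226.] [492.1 133.8]
  box 0.57 [488.2 137.6] [191.6  58.5] 178.9 178.9 [486.8 137.3]
  box 0.56 [543.5 267.8] [157.5  59.8] 6.5 7.7 [542.5 268.1]
top tray_middle
  at 0.78 [193. 205.] [542.6 258.6]
  box 0.83 [545.6 266.8] [161.9  62.1] 6.0 6.3 [544.3 267.1]
top tray_short
  at 0.89 [113. 144.] [698.7 474.9]
  at 0.75 [134. 216.] [511.5 406.4]
  box 0.66 [517.7 403.9] [126.3  65.9] 175.7 176.4 [516.6 403.6]
  box 0.65 [696.6 472.6] [124.1  61.4] 2.2 1.8 [696
[... 430 characters left out ...]
 box 0.94 [541.6 -69.8] [148.2  83.6] 101.2 103.5 [540.7 -66.6]
  box 0.74 [520.9 410.5] [131.4  66.9] 176.4 177.9 [524.  412.4]
scene open_small_mid
  at 0.59 [236. 136.] [ 436.7 -248.2]
  box 0.58 [ 434.  -244.1] [102.   48.5] 76.2 79.2 [ 435.1 -242.9]
scene tray_long
  at 0.91 [285. 192.] [494.  134.2]
  box 0.95 [488.1 142.7] [202.6  73.2] 178.8 179.8 [492.9 145. ]
scene tray_middle
  at 0.84 [301. 223.] [546.1 273.6]
  box 0.82 [545.5 272.6] [167.9  67.7] 6.7 7.8 [549.8 274.9]
scene tray_short
  at 0.92 [306. 300.] [695.3 474.1]
  at 0.69 [346. 247.] [513.6 402.9]
  box 0.79 [697.5 476.5] [126.6  64.3] 2.0 1.9 [700.5 478.9]
  box 0.6 [518.1 409.4] [131.6  66.6] 176.1 176.8 [521.4 411.4]
```

```bash
cat >> h.py <<'E'
def overlay(s,items,crop,k,fn):
    u0,v0,u1,v1=crop
    im=cv2.resize(s["image"][v0:v1,u0:u1,::-1],None,fx=k,fy=k,interpolation=cv2.INTER_CUBIC)
    for x,y,a,L,W,z in items:
        a=np.radians(a); e=np.array([np.cos(a),np.sin(a)]); n=np.array([-e[1],e[0]])
        P=[np.r_[np.array([x,y])+i*e*L/2+j*n*W/2,z]/1000 for i,j in((1,1),(1,-1),(-1,-1),(-1,1))]
        q=((proj(s,P)-[u0,v0]+.5)*k).astype(int)
        cv2.polylines(im,[q.astype(np.int32)],True,(0,255,0),1)
        c=((proj(s,[x/1000,y/1000,z/1000])[0]-[u0,v0]+.5)*k).astype(int); cv2.circle(im,tuple(map(int,c)),2,(0,0,255),-1)
    cv2.imwrite(fn,im)
C=[(638.8,-76.1,94.5,155,30,12),(530.5,-255,79.5,120,30,12),(419.8,-80,102,85,30,12)]
T=[(488,137.6,178.9,191,58,12),(544.5,267,6.3,156,58,12),(517.5,404,176.2,121,58,12)]
E
python3 - <<'E'
from h import *
import pickle
s=pickle.load(open("top0.pkl","rb"))
overlay(s,C,(285,155,435,275),5,"pics/ovc.png")
overlay(s,T,(105,160,265,275),5,"pics/ovt.png")
E
```

```text
(no output)
```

View pics/ovc.png

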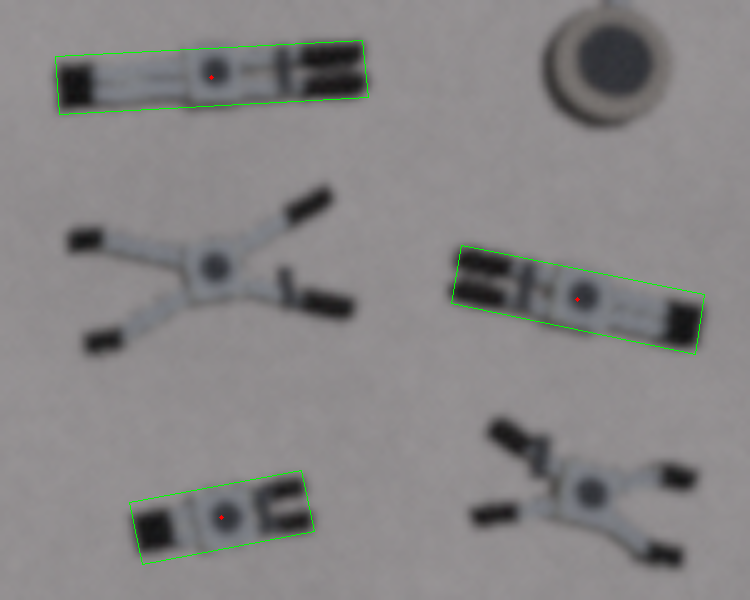

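View pics/ovt.png

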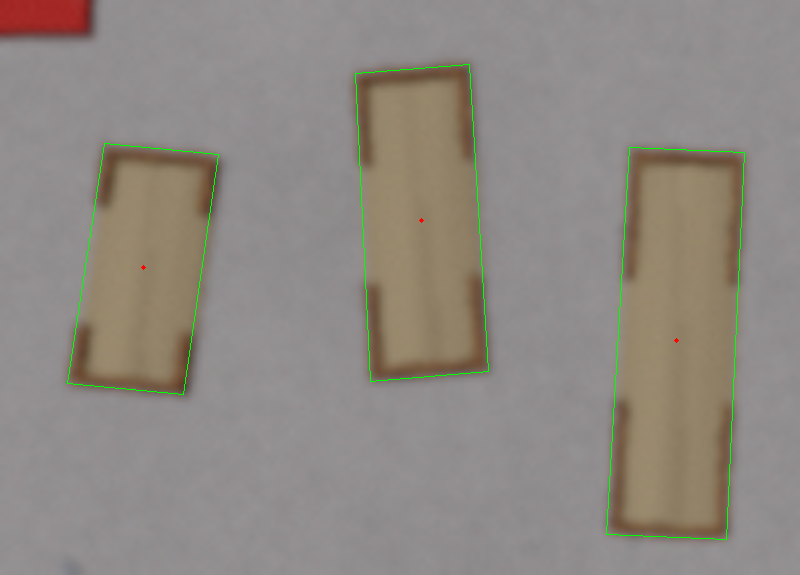

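The fits match the picture to within about 2 mm, so I pick and place the long clamp first.

```bash
cat >> h.py <<'E'
def yawpick(r,xyz,a):
    best=None
    for k in(-1,0,1):
        y=np.radians(a)+k*np.pi; q=r.inverse_kinematics(xyz,down(y))
        if q is None: continue
        c=abs(q[5])
        if best is None or c<best[0]: best=(c,y,q)
    return best
C[0]=(638.8,-76.1,94,155,30,12)
def run(r,i,zg=.011):
    c,t=C[i],T[i]; hi=.10
    p=np.array([c[0]/1000,c[1]/1000,hi]); g=np.array([t[0]/1000,t[1]/1000,hi])
    _,y,_=yawpick(r,p,c[2])
    _,y2,_=yawpick(r,g,t[2])
    r.move_ptp(p,down(y)); r.set_gripper(.055)
    p[2]=zg+.03; r.move_l(p,feed=.2)
    p[2]=zg; print("touch",r.move_l(p,feed=.06,stop_force=12)); z0=r.current_ee_pos()[2]
    r.set_gripper(0.0); print("z",z0,"w",r.current_width())
    p[2]=hi; r.move_l(p,feed=.15); print("w lifted",r.current_width(),r.current_contact_force().round(1) if hasattr(r.current_contact_force(),'round') else '')
    r.move_ptp(g,down(y2))
    g[2]=z0+.004+.02; r.move_l(g,feed=.15)
    g[2]=z0+.004+.0005; print("touch place",r.move_l(g,feed=.04,stop_force=10),r.current_ee_pos(),r.current_width(),"t",r.current_t())
E
python3 - <<'E'
from cell import r
from h import *
for c,z in [(c,z) for c in C+T for z in(.011,.1)]:
    b=yawpick(r,[c[0]/1000,c[1]/1000,z],c[2]); print(b and (b[1],np.round(b[2],2)))
run(r,0)
s=r.snapshot("scene"); cv2.imwrite("pics/a1.png",cv2.resize(s["image"][100:290,170:420,::-1],(750,570),interpolation=cv2.INTER_CUBIC))
E
```

```text
(np.float64(1.6406094968746698), array([-0.23,  0.71, -0.11,  0.76,  0.  ,  1.27]))
(np.float64(1.6406094968746698), array([-0.23,  0.61, -0.02,  0.94,  0.  ,  1.27]))
(np.float64(1.387536755335492), array([-0.57,  0.62, -0.28,  0.67,  0.  ,  1.18]))
(np.float64(1.387536755335492), array([-0.57,  0.52, -0.19,  0.86,  0.  ,  1.18]))
(np.float64(1.7802358370342162), array([-0.36,  0.4 , -0.72,  0.45,  0.  ,  1.  ]))
(np.float64(1.7802358370342162), array([-0.36,  0.25, -0.62,  0.7 ,  0.  ,  1.  ]))
(np.float64(3.122394031817856), array([ 0.13,  0.51, -0.51,  0.55,  0.  ,  0.15]))
(np.float64(3.122394031817856), array([ 0.13,  0.38, -0.42,  0.77,  0.  ,  0.15]))
(np.float64(-3.0316369107141505), array([ 0.34,  0.65, -0.22,  0.7 ,  0.  ,  0.23]))
(np.float64(-3.0316369107141505), array([ 0.34,  0.55, -0.14,  0.89,  0.  ,  0.23]))
(np.float64(3.0752701420140083), array([ 0.55,  0.73, -0.06,  0.78,  0.  ,  0.62]))
(np.float64(3.0752701420140083), array([0.55, 0.64, 0.02, 0.96, 0.  , 0.62]))
touch False
z 0.010870662381933452 w 0.02866950537831665
w lifted 0.028631449948332426 [-0.1  0.1 -2.8]
touch place True [0.48780249 0.13758228 0.01559451] 0.028640019370389676 t 9.7417
```

View pics/a1.png

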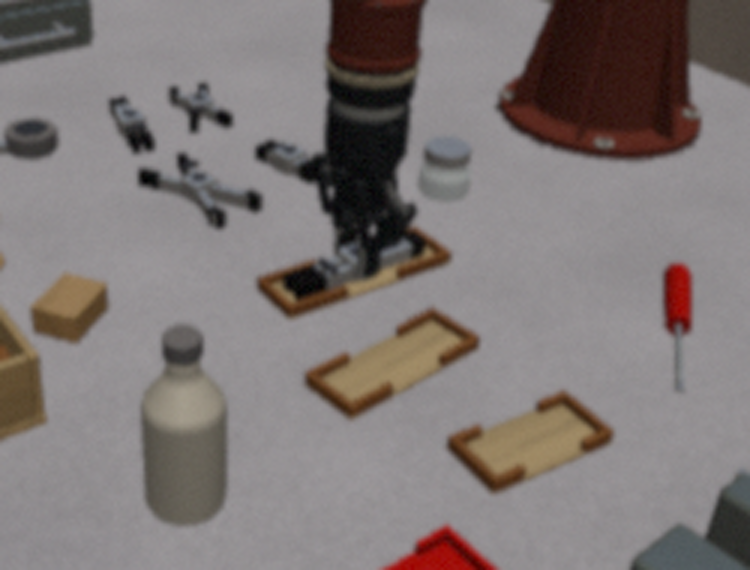

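The clamp is gripped (width 28.7 mm) and lies inside the long tray, touching down at the expected height. I release it and go on to the other two.

```bash
cat >> h.py <<'E'
def rel(r):
    r.set_gripper(.05); p=np.array(r.current_ee_pos()); p[2]=.10; r.move_l(p,feed=.2)
E
python3 - <<'E'
from cell import r
from h import *
rel(r); run(r,1)
s=r.snapshot("scene"); cv2.imwrite("pics/a2.png",cv2.resize(s["image"][100:290,170:420,::-1],(750,570),interpolation=cv2.INTER_CUBIC))
E
```

```text
touch False
z 0.01087239173169305 w 0.028793744371626667
w lifted 0.028596965094380374 [-0.  -0.9 -1.9]
touch place True [0.5442661  0.2669259  0.01561346] 0.02848879177320564 t 17.55
```

View pics/a2.png

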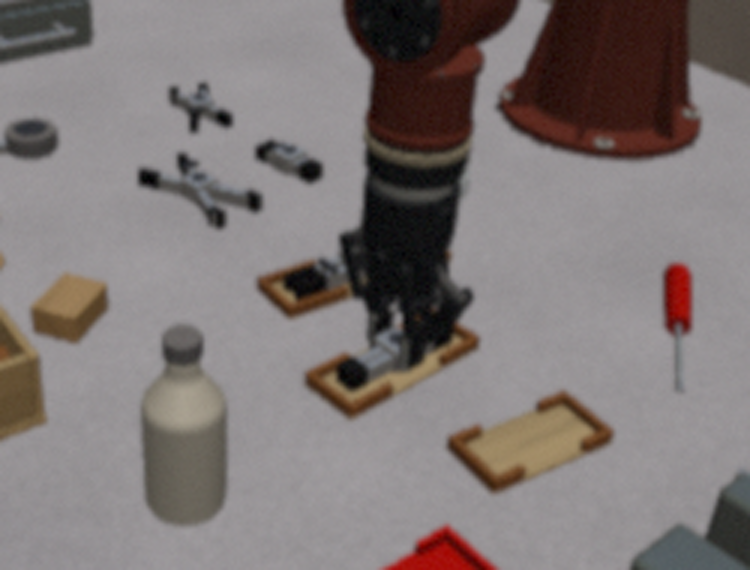

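The middle clamp is down in the middle tray, so the short one comes next.

```bash
python3 - <<'E'
from cell import r
from h import *
rel(r); run(r,2); rel(r)
r.move_j([-1.461, 0.291, -0.153, 1.127, 0, 1.431])
s=r.snapshot("top")
cv2.imwrite("pics/fin_all.png",cv2.resize(s["image"][...,::-1],(800,600),interpolation=cv2.INTER_CUBIC))
it=[(t[0],t[1],t[2],L,30,16) for t,L in zip(T,(155,120,85))]+T
overlay(s,it,(105,160,265,275),5,"pics/fin.png")
for t in ["shut_long_mid","shut_middle_mid","shut_short_mid"]:
    for d in r.outline_of(s,t):
        if d["p"]>.4: print(t,d["p"],*box(s,d["region"],.016))
for t in ["open_large_mid","open_small_mid"]:
    for d in r.place_of(s,t):
        if d["p"]>.4: print(t,d["p"],ray(s,d["at"],.012)[0][:2])
print(r.current_t())
E
```

```text
touch False
z 0.011122508610590855 w 0.028488598108842862
w lifted 0.02857735165528069 [-0.6  0.5 -1.2]
touch place True [0.5171957  0.40386018 0.01559354] 0.028883919450894812 t 25.2
shut_long_mid 0.65 [488.8 137.2] [154.9  29.5] 1.7 179.6 [488.5 137.4]
open_large_mid 0.77 [ 0.54102943 -0.07935124]
open_small_mid 0.82 [ 0.43565185 -0.25037333]
29.9
```

View pics/fin.png

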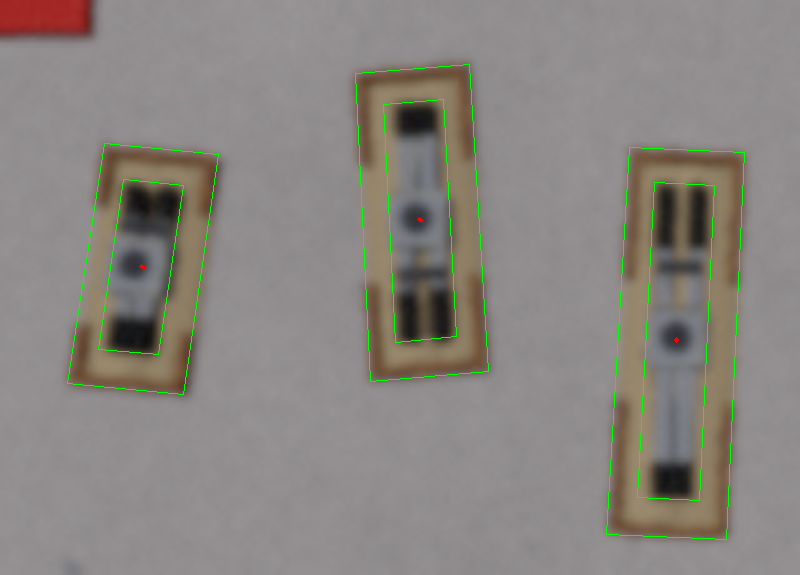

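View pics/fin_all.png

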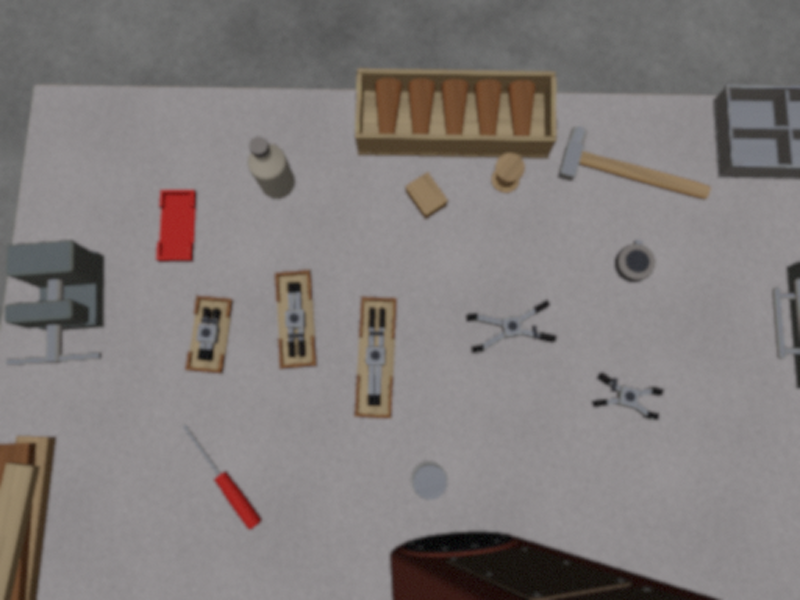

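All three clamps lie flat and centred in their trays, within about 2 mm and 2–3°. The open clamps look unmoved at (513,325) and (630,396), and the arm is clear.

```bash
python3 -c "
from cell import r
r.job_done()"
```

```text
the job is handed in; nothing more can be done
```

I laid the three shut clamps in the trays made for their lengths and handed the job in at about 30 s of the 80 s allowed.

- **Placing:** Each clamp was gripped on its pivot block (width about 28.6 mm). Each touched down with the tool at about 15.6 mm, which is clamp-on-floor height.
- **Position check:** The last top picture shows all three inside the walls, within about 2 mm of centre and about 3° of the tray. The network's outline confirmed only the long clamp, at (488.8, 137.2) mm against the tray at (488, 137.6). It reported nothing for the middle and short clamps, so I checked those two by eye against the drawn outlines.
- **Open clamps:** They sit at the same pixels as at the start. The network points differ by at most 7 mm, within its usual scatter.
- **Red look-alike:** It was not touched.

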